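# Show the helper which tin goes where

## Robot

A 6-joint arm with a two-finger parallel gripper is mounted at the origin on the work surface. World frame = base frame: x ahead of the robot, y to its left, z up, the work surface at z = 0. Lengths are in m, angles in rad, forces in N, time in s.
With the tool pointing down it reaches from about 0.275 to 0.85 m from the base axis. Payload 5.2 kg.
Tool frame: the origin (TCP) lies between the finger pads, 19 mm behind the fingertips; this is the grasp point; z points along the fingers, y is the line along which they close (so a half turn about z gives the same grasp; the last joint's range is limited). The gripper opens to 85 mm and grips with 20 to 120 N. Pads are 22 mm wide; open, the fingers measure 114 mm over their backs; the gripper's body (76 mm by 85 mm) begins 54 mm behind the grasp point. The pads swing forward as they close: fully open they stand 13 mm farther back than shut.
Start: joints at [-1.527, 0.259, 1.535, -0, 1.348, -0.203], TCP at [0.134, -0.533, 0.25] pointing down, gripper open.
Joint ranges: [-3.14, 3.14], [-0.91, 2.08], [0.19, 2.58], [-1.22, 4.36], [0.22, 2.71], [-3.12, 3.12]. Speed limits (rad/s): [2.57, 2.57, 3.14, 3.14, 3.14, 3.14].

## Interface

Orientations are given as a 3x3 rotation matrix whose columns are the frame's x, y, z axes.
In Python, from workcell import bot gives the robot as it stands.
- The arm moves only by the tool play_rows, never from a script. Its argument "targets" is a list of rows, each an object of numbers: "dx", "dy", "dz": the shift along the tool's x, y, z in m; "wx", "wy", "wz": the turn, a rotation vector about the tool's x, y, z in rad; "grip": the finger opening in m, from 0 to 0.0854. In form: [{"dx": .., "dy": .., "dz": .., "wx": .., "wy": .., "wz": .., "grip": ..}, ...]. A call has 1 to 10 rows; each row is the pose to reach, as a shift and turn from the pose commanded when the call began, along the tool's axes at that moment; what a row does not reach only later rows make up. A row lasts 1/10 s, in which the tool goes at most 50 mm and 8.59 degrees, less where a joint would pass 70% of its speed; a pose out of reach is approached as far as the arm can. A call with a gripper value outside its range is refused whole. The fingers move at their own pace and stop on an object; "squeeze" is the grip in N (left out, the last holds). Time passes only in rows, so rows that repeat a pose let the fingers close. It gives the time, the measured TCP pose, the force, the opening and the grip force at its end, in the units of the state.
- bot.get_obs(): the state, without advancing time (a new reading comes with each control period).
- bot.grab_frame(name): name is "side" or "top"; returns a dict with "img" (480x640x3 uint8, red, green, blue), "fov_y" (degrees; the focal length in pixels is half the picture's height over the tangent of half this angle, whatever the lens; pixels are square), "cx", "cy" (the principal point, pixels), "distortion" ([k1, k2, p1, p2, k3] as OpenCV has them; the pictures are not rectified), "position" and "orientation" of the camera in the world. Camera axes: x right, y up, looking along -z (the intrinsics and any distortion apply to the point x, -y, -z); pixel columns grow to the right and rows downward; lengths in m; the calibration is good to about 2 mm. A picture is of the moment at which its call begins. There is no depth.
- bot.close_job(): hands the job in; it is judged then, once.
The state is a dict: "t": time; "qpos": joint angles; "qd": joint speeds; "joint_efforts": joint torques, N m; "tcp_pos": TCP position; "tcp_rot": TCP orientation; "wrist_force": force on the tool from outside, world axes, zero at the start; "wrist_torque": the same for the moment, N m; "width": finger opening in m; "gripper_force": force on a finger pad.
Only numpy, scipy, OpenCV 4.12 (cv2) and the standard library are available. Lean on these libraries where they do the work, as an engineer would, in place of code of your own. Each camera call takes 0.05 s, during which the arm holds its last target. There are 200 camera calls.

## Task

At the glass-bead bench, press the bell push right down to call the helper and let it spring back. Then show the move without touching anything: point the fingertips down at the lid of the square tin, close above it, and stay there for two seconds; next point in the same way at the empty place in the three-place wooden tray for two seconds, and finally draw back up well clear. Leave every tin where it is, touch nothing but the bell, and do not point at any of the other tins.

Things in the scene. Friction and masses are not known exactly. Their poses are not given: they have to be found in the camera images.
- bell (a joint): Travel of the bell push, in m: 0 is up, 0.006 is fully down. It is sprung: about 1.5 N to start, 5 N to hold it fully down; comes back up by itself.
- bell_top (a point): Centre of the top of the bell push, 47 mm above the bench when up. The push is a plain steel disc 36 mm across, pressed straight down, in a black round housing 52 mm across (top 37 mm above the bench), on a wooden block 70 x 70 x 25 mm fixed to the bench.
- square_tin: The only square tin: flat lid 67 x 67 mm, plain steel, 40 mm high. Loose; origin at the centre of its underside, z up. It stands on the bench with the round tin and the tall tin, any of the three in any of the three spots.
- square_tin_lid (a point): Centre of the top of the square tin's lid, 40 mm above the bench; z up. The first thing to point at.
- round_tin: Low round tin with a flat lid, 69 mm across the lid, plain steel, 40 mm high. Loose; origin at the centre of its underside, z up. Stands on the bench.
- tall_tin: Tall round tin with a flat lid, 51 mm across the lid, plain steel, 75 mm high. Loose; origin at the centre of its underside, z up. Stands on the bench; the tallest thing near the work.
- tray_tin_a: Low round tin with a flat lid, 69 mm across the lid, plain steel, 40 mm high. Loose; origin at the centre of its underside, z up. Stands in one of the tray's three places.
- tray_tin_b: Low round tin with a flat lid, 69 mm across the lid, plain steel, 40 mm high. Loose; origin at the centre of its underside, z up. Stands in another of the tray's three places.
- tray: Open wooden tray fixed to the bench, 290 mm long (its x) by 100 mm wide (its y), outer wall 25 mm high, floor 6 mm thick; two dividers 22 mm high part it into three equal places, each about 89 x 88 mm inside, centred at x = -95, 0 and +95 mm in its frame. Origin at the centre of its underside. Two places hold a tin, one is empty.
- free_place: The empty place of the tray: the point at the middle of its floor (to within 7 mm), 6 mm above the bench; z up. The second thing to point at. The rim around it is 19 mm above this point and the tins beside it 40 mm.
Things that resemble listed ones, but are neither listed nor needed, are in the scene too. Several things look just like the part that bears bell: the one meant starts farthest to the robot's left.

How it is judged:
On the way, in this order (a step that is already met when the one before it is completed fails the run):
1. the bell push is pressed down (5 mm or more of its 6 mm) (value of joint bell above 0.005 m), for 0.05 s.
2. the bell push has sprung back up, fingers off it (value of joint bell below 0.001 m and contact force between the fingers and bell below 0.2 N), for 0.1 s.
3. pointing down (within 48 degrees) at the square tin for 1.5 s: tool point within 25 mm of the lid centre from above and 21 to 75 mm above it (fingertips 2 to 56 mm) (horizontal distance between the grasp point and square_tin_lid below 0.025 m and z of the grasp point in the frame of square_tin_lid between 0.021 and 0.075 m and angle between the grasp point's own z axis and vertical above 2.3 rad), for 1.5 s.
4. pointing down (within 48 degrees) at the empty place for 1.5 s: tool point within 30 mm of its centre from above and 24 to 100 mm above its floor (fingertips 5 to 81 mm) (horizontal distance between the grasp point and free_place below 0.03 m and z of the grasp point in the frame of free_place between 0.024 and 0.1 m and angle between the grasp point's own z axis and vertical above 2.3 rad), for 1.5 s.
At the end, for the whole second after the job is handed in: The tool point is drawn back to more than 140 mm above the bench, the bell push is up (within 1 mm), and all five tins are at rest within 5 mm of where they started (height (world z) of the grasp point above 0.14 m and value of joint bell below 0.001 m and distance of each of square_tin, round_tin, tall_tin, tray_tin_a, tray_tin_b from where it was at the start of the episode below 0.005 m and linear speed of each of square_tin, round_tin, tall_tin, tray_tin_a, tray_tin_b below 0.02 m/s); the robot touches nothing.
It fails at once if the robot touches anything but the bell (over 0.5 N) (contact force between any of the fingers, the arm and square_tin above 0.5 N or contact force between any of the fingers, the arm and round_tin above 0.5 N or contact force between any of the fingers, the arm and tall_tin above 0.5 N or contact force between any of the fingers, the arm and tray_tin_a above 0.5 N or contact force between any of the fingers, the arm and tray_tin_b above 0.5 N or contact force between any of the fingers, the arm and tray above 0.5 N).
It fails at once if the robot touches anything while away from the bell (contact force between any of the arm, the fingers and anything else above 0.5 N and distance between the grasp point and bell_top above 0.07 m).
It fails at once if a tin is moved by more than 8 mm or lifted (distance of any of square_tin, round_tin, tall_tin, tray_tin_a, tray_tin_b from where it was at the start of the episode above 0.008 m).
It fails at once if the robot points at a wrong tin (tool point within 25 mm of its axis and less than 50 mm above its lid) ((horizontal distance between the grasp point and round_tin below 0.025 m and z of the grasp point in the frame of round_tin below 0.09 m) or (horizontal distance between the grasp point and tall_tin below 0.025 m and z of the grasp point in the frame of tall_tin below 0.125 m) or (horizontal distance between the grasp point and tray_tin_a below 0.025 m and z of the grasp point in the frame of tray_tin_a below 0.09 m) or (horizontal distance between the grasp point and tray_tin_b below 0.025 m and z of the grasp point in the frame of tray_tin_b below 0.09 m)).
It also fails if it takes over 56 s, if anything falls off the work surface, if the arm or the gripper's body presses on something with over 40 N, if the wrist force passes 120 N, or if a joint passes its speed limit or range.

## Working session

There is one attempt and no reset: what is moved stays moved. The work goes in short steps, Python scripts to look and compute and a tool call to move; the robot and the scene stay as the last step left them, time stands still between calls to the robot, and variables do not carry over. Pictures are saved under pics/ and viewed, at most 10 in all, crops included, and the job is handed in when it is done.

Besides the shell and the picture viewer there is one more tool, called after "Call:" by a JSON object that holds its "method" and its "body", one argument or row to a line. play_rows: Moves the arm, as the interface text tells. Its arguments: {"type":"object","properties":{"targets":{"type":"array"},"squeeze":{"type":"number"}},"required":["targets"]}

```bash
mkdir -p pics; cat > h.py <<'E'
import numpy as np,cv2,pickle
from workcell import bot
def grab(n):
    f=bot.grab_frame(n); pickle.dump(f,open(f'{n}.pkl','wb')); return f
def load(n): return pickle.load(open(f'{n}.pkl','rb'))
def K(f):
    fl=240/np.tan(np.radians(f['fov_y'])/2); return np.array([[fl,0,f['cx']],[0,fl,f['cy']],[0,0,1.]])
def cast(f,uv,z):
    p=cv2.undistortPoints(np.array(uv,float).reshape(-1,1,2),K(f),np.array(f['distortion'],float))[:,0]
    d=np.c_[p[:,0],-p[:,1],-np.ones(len(p))]@np.array(f['orientation']).T
    o=np.array(f['position']); return o+d*((z-o[2])/d[:,2])[:,None]
def proj(f,P):
    R=np.array(f['orientation']);c=(np.array(P,float).reshape(-1,3)-f['position'])@R
    c=c*[1,-1,-1]
    return cv2.projectPoints(c,np.zeros(3),np.zeros(3),K(f),np.array(f['distortion'],float))[0][:,0]
E
python3 - <<'E'
from h import *
for n in('top','side'):
    f=grab(n); cv2.imwrite(f'pics/{n}0.png',f['img'][:,:,::-1]); print(n,f['fov_y'],f['cx'],f['cy'],f['distortion'],f['position'],np.round(f['orientation'],3).tolist())
o=bot.get_obs(); print(o['t'],o['tcp_pos'],np.round(o['tcp_rot'],3).tolist(),o['width'])
E
```

```text
top 51.66026502317237 308.55199006652714 233.3001301315715 [-0.00909877  0.          0.          0.          0.        ] [0.34060001 0.00149966 0.92234483] [[-0.013, 0.987, -0.161], [-1.0, -0.016, -0.02], [-0.022, 0.161, 0.987]]
side 57.68364181432045 319.09826121916046 246.96471127077712 [-0.00213288  0.          0.          0.          0.        ] [0.33237183 0.74546452 0.76996706] [[-0.978, 0.157, -0.137], [-0.208, -0.685, 0.698], [0.016, 0.711, 0.703]]
0.1 [ 0.13435777 -0.53287249  0.24924773] [[0.97, 0.244, -0.0], [0.244, -0.97, 0.002], [0.0, -0.002, -1.0]] 0.08548290143577413
```

View pics/top0.png

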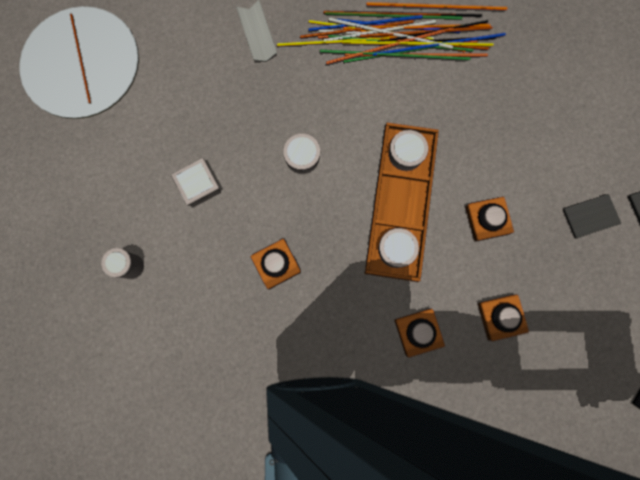

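View pics/side0.png

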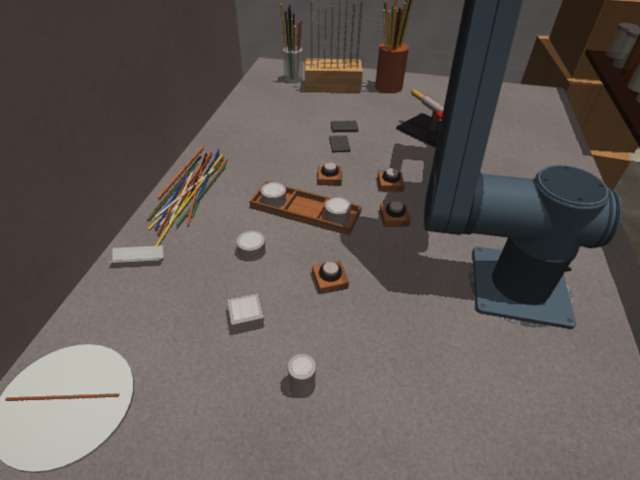

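Top view: the bell meant is the leftmost one, at (274,263). The square tin is at (196,182), the round tin at (301,152), the tall tin at (116,262), and the tray's empty middle place at (404,201). The side view agrees: bell (330,270), square tin (245,312), empty place (304,205). Now to measure them.

```bash
python3 - <<'E'
from h import *
def blobs(f,seeds,thr):
    hsv=cv2.cvtColor(f['img'],cv2.COLOR_RGB2HSV); m=((hsv[...,2]>thr)&(hsv[...,1]<60)).astype(np.uint8)
    n,l,s,c=cv2.connectedComponentsWithStats(m)
    for k,((u,v),z) in seeds.items():
        i=l[v,u]; 
        if i==0: print(k,'miss',hsv[v,u]); continue
        w=cast(f,np.argwhere(l==i)[:,::-1].astype(float),z)
        h=cv2.minAreaRect((w[:,:2]*1000).astype(np.float32))
        print(k,np.round(cast(f,c[i],z)[0],4),'rectcentre',np.round(h[0],1),'size',np.round(h[1],1),h[2])
blobs(load('top'),dict(bell=((274,263),.047),sq=((196,182),.04),rnd=((301,152),.04),tall=((116,262),.075),ta=((408,148),.046),tb=((398,247),.046)),165)
print('side');blobs(load('side'),dict(bell=((330,269),.047),sq=((245,308),.04),rnd=((251,240),.04),tall=((302,366),.075),ta=((273,189),.046),tb=((338,205),.046)),130)
f=load('top');print('free approx',cast(f,[(404,201)],.006),'tray corners',np.round(cast(f,[(387,124),(438,129),(419,280),(366,275)],.025),3))
E
```

```text
bell [0.4326 0.0812 0.047 ] rectcentre [432.8  81.2] size [28.6 28.5] 89.1617660522461
sq [0.5861 0.2282 0.04  ] rectcentre [586.3 229.1] size [60.8 61.3] 28.410991668701172
rnd [0.6398 0.0305 0.04  ] rectcentre [640.1  30.7] size [63.  63.3] 63.92056655883789
tall [0.4331 0.3544 0.075 ] rectcentre [433.9 354.4] size [44.2 44.1] 13.32201862335205
ta [ 0.6402 -0.1675  0.046 ] rectcentre [ 640.1 -166.8] size [63.5 62. ] 69.56814575195312
tb [ 0.4576 -0.1415  0.046 ] rectcentre [ 459.2 -141.3] size [63.8 59.2] 87.26966857910156
side
bell [0.4353 0.0843 0.047 ] rectcentre [435.   83.8] size [29.6 30.7] 12.845487594604492
sq [0.5881 0.2314 0.04  ] rectcentre [589.3 229.6] size [67.5 69.3] 28.272113800048828
rnd [0.6416 0.0316 0.04  ] rectcentre [642.7  30.1] size [70.9 68.5] 71.18097686767578
tall [0.438  0.3545 0.075 ] rectcentre [439.5 353.2] size [51.  57.8] 67.52557373046875
ta [ 0.6423 -0.1655  0.046 ] rectcentre [ 642.9 -166.5] size [65.4 62.8] 13.268572807312012
tb [ 0.4596 -0.1401  0.046 ] rectcentre [ 460.8 -144.2] size [76.3 60. ] 83.82504272460938
free approx [[ 0.54882798 -0.16076649  0.006     ]] tray corners [[ 0.695 -0.132  0.025]
 [ 0.683 -0.228  0.025]
 [ 0.399 -0.178  0.025]
 [ 0.409 -0.083  0.025]]
```

The positions agree between views to about 3 mm. I'll use:
- bell: (0.434, 0.082)
- square tin lid: (0.587, 0.229)
- empty place: (0.549, -0.155)

First I'll close the fingers and move over the bell at the current height.

Call:
{"method": "play_rows", "body": {
  "targets": [
    {"dx": 0.03,"dy": -0.035,"grip": 0},
    {"dx": 0.06,"dy": -0.07,"grip": 0},
    {"dx": 0.09,"dy": -0.105,"grip": 0},
    {"dx": 0.12,"dy": -0.14,"grip": 0},
    {"dx": 0.15,"dy": -0.177,"grip": 0},
    {"dx": 0.18,"dy": -0.213,"grip": 0},
    {"dx": 0.21,"dy": -0.25,"grip": 0},
    {"dx": 0.24,"dy": -0.285,"grip": 0},
    {"dx": 0.26,"dy": -0.308,"grip": 0},
    {"dx": 0.27,"dy": -0.32,"grip": 0}
  ],
  "squeeze": 20
}}

```text
schema error: expected keys dx, dy, dz, wx, wy, wz, grip
```

Call:
{"method": "play_rows", "body": {
  "targets": [
    {"dx": 0.03,"dy": -0.035,"dz": 0,"wx": 0,"wy": 0,"wz": 0,"grip": 0},
    {"dx": 0.06,"dy": -0.07,"dz": 0,"wx": 0,"wy": 0,"wz": 0,"grip": 0},
    {"dx": 0.09,"dy": -0.105,"dz": 0,"wx": 0,"wy": 0,"wz": 0,"grip": 0},
    {"dx": 0.12,"dy": -0.14,"dz": 0,"wx": 0,"wy": 0,"wz": 0,"grip": 0},
    {"dx": 0.15,"dy": -0.177,"dz": 0,"wx": 0,"wy": 0,"wz": 0,"grip": 0},
    {"dx": 0.18,"dy": -0.213,"dz": 0,"wx": 0,"wy": 0,"wz": 0,"grip": 0},
    {"dx": 0.21,"dy": -0.25,"dz": 0,"wx": 0,"wy": 0,"wz": 0,"grip": 0},
    {"dx": 0.24,"dy": -0.285,"dz": 0,"wx": 0,"wy": 0,"wz": 0,"grip": 0},
    {"dx": 0.26,"dy": -0.308,"dz": 0,"wx": 0,"wy": 0,"wz": 0,"grip": 0},
    {"dx": 0.27,"dy": -0.32,"dz": 0,"wx": 0,"wy": 0,"wz": 0,"grip": 0}
  ],
  "squeeze": 20
}}

```text
t: 1.1
tcp_pos: [0.3184, -0.1544, 0.2499]
tcp_rot: [[0.969, 0.247, 0.0], [0.247, -0.969, 0.001], [0.0, -0.001, -1.0]]
wrist_force: [0.4, 0.1, -0.3]
width: 0.0
gripper_force: 0.0
```

Call:
{"method": "play_rows", "body": {
  "targets": [
    {"dx": 0.025,"dy": -0.03,"dz": 0,"wx": 0,"wy": 0,"wz": 0,"grip": 0},
    {"dx": 0.05,"dy": -0.06,"dz": 0.01,"wx": 0,"wy": 0,"wz": 0,"grip": 0},
    {"dx": 0.075,"dy": -0.09,"dz": 0.03,"wx": 0,"wy": 0,"wz": 0,"grip": 0},
    {"dx": 0.1,"dy": -0.12,"dz": 0.05,"wx": 0,"wy": 0,"wz": 0,"grip": 0},
    {"dx": 0.125,"dy": -0.15,"dz": 0.07,"wx": 0,"wy": 0,"wz": 0,"grip": 0},
    {"dx": 0.15,"dy": -0.178,"dz": 0.09,"wx": 0,"wy": 0,"wz": 0,"grip": 0},
    {"dx": 0.165,"dy": -0.195,"dz": 0.11,"wx": 0,"wy": 0,"wz": 0,"grip": 0},
    {"dx": 0.17,"dy": -0.201,"dz": 0.13,"wx": 0,"wy": 0,"wz": 0,"grip": 0},
    {"dx": 0.17,"dy": -0.201,"dz": 0.145,"wx": 0,"wy": 0,"wz": 0,"grip": 0},
    {"dx": 0.17,"dy": -0.201,"dz": 0.15,"wx": 0,"wy": 0,"wz": 0,"grip": 0}
  ]
}}

```text
t: 2.1
tcp_pos: [0.4324, 0.0799, 0.0982]
tcp_rot: [[0.969, 0.245, -0.004], [0.245, -0.969, 0.0], [-0.004, -0.001, -1.0]]
wrist_force: [0.1, -0.3, 0.7]
width: -0.0
gripper_force: 0.0
```

```bash
python3 - <<'E'
from h import *
o=bot.get_obs(); tip=np.array(o['tcp_pos'])+.019*np.array(o['tcp_rot'])[:,2]
print(o['tcp_pos'],tip,o['wrist_force'])
f=grab('side'); im=f['img'][:,:,::-1].copy()
for P,c in((tip,(0,0,255)),((.434,.082,.047),(0,255,0))):
    u,v=proj(f,P)[0]; print(u,v); cv2.circle(im,(int(u),int(v)),1,c,-1)
cv2.imwrite('pics/s1.png',cv2.resize(im[190:330,240:420],None,fx=4,fy=4))
E
```

```text
[0.43237296 0.07991404 0.09824075] [0.43229961 0.07991857 0.07924089] [ 0.13401757 -0.33792646  0.72266997]
332.52218935329887 255.96449670802963
331.07353041802156 266.42816430743665
```

View pics/s1.png

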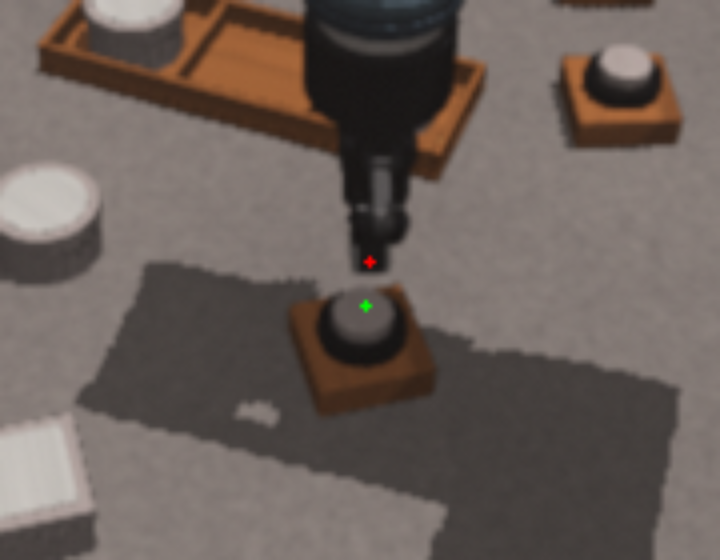

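The crop shows the closed fingertips straight above the push, which is at about crop (362,316). The tips are at crop (370,262). They need about 3 mm more y, then the press.

Call:
{"method": "play_rows", "body": {
  "targets": [
    {"dx": 0.001,"dy": -0.003,"dz": 0.01,"wx": 0,"wy": 0,"wz": 0,"grip": 0},
    {"dx": 0.001,"dy": -0.003,"dz": 0.02,"wx": 0,"wy": 0,"wz": 0,"grip": 0},
    {"dx": 0.001,"dy": -0.003,"dz": 0.028,"wx": 0,"wy": 0,"wz": 0,"grip": 0},
    {"dx": 0.001,"dy": -0.003,"dz": 0.032,"wx": 0,"wy": 0,"wz": 0,"grip": 0},
    {"dx": 0.001,"dy": -0.003,"dz": 0.035,"wx": 0,"wy": 0,"wz": 0,"grip": 0},
    {"dx": 0.001,"dy": -0.003,"dz": 0.037,"wx": 0,"wy": 0,"wz": 0,"grip": 0},
    {"dx": 0.001,"dy": -0.003,"dz": 0.039,"wx": 0,"wy": 0,"wz": 0,"grip": 0},
    {"dx": 0.001,"dy": -0.003,"dz": 0.039,"wx": 0,"wy": 0,"wz": 0,"grip": 0}
  ]
}}

```text
t: 2.95
tcp_pos: [0.4338, 0.0824, 0.061]
tcp_rot: [[0.97, 0.244, -0.0], [0.244, -0.97, -0.0], [-0.001, 0.0, -1.0]]
wrist_force: [-3.9, -1.5, 4.9]
width: -0.0
gripper_force: 2.0
```

Call:
{"method": "play_rows", "body": {
  "targets": [
    {"dx": 0,"dy": 0,"dz": 0.001,"wx": 0,"wy": 0,"wz": 0,"grip": 0},
    {"dx": 0,"dy": 0,"dz": 0.002,"wx": 0,"wy": 0,"wz": 0,"grip": 0},
    {"dx": 0,"dy": 0,"dz": 0.002,"wx": 0,"wy": 0,"wz": 0,"grip": 0}
  ]
}}

```text
t: 3.25
tcp_pos: [0.4339, 0.0825, 0.0596]
tcp_rot: [[0.97, 0.245, -0.0], [0.245, -0.97, -0.0], [-0.0, 0.0, -1.0]]
wrist_force: [-4.5, -1.0, 11.3]
width: 0.0001
gripper_force: 5.4
```

Force is 11 N, so the push is bottomed. Lifting straight off.

Call:
{"method": "play_rows", "body": {
  "targets": [
    {"dx": 0,"dy": 0,"dz": -0.01,"wx": 0,"wy": 0,"wz": 0,"grip": 0},
    {"dx": 0,"dy": 0,"dz": -0.025,"wx": 0,"wy": 0,"wz": 0,"grip": 0},
    {"dx": 0,"dy": 0,"dz": -0.04,"wx": 0,"wy": 0,"wz": 0,"grip": 0},
    {"dx": 0,"dy": 0,"dz": -0.07,"wx": 0,"wy": 0,"wz": 0,"grip": 0},
    {"dx": 0,"dy": 0,"dz": -0.1,"wx": 0,"wy": 0,"wz": 0,"grip": 0},
    {"dx": 0,"dy": 0,"dz": -0.12,"wx": 0,"wy": 0,"wz": 0,"grip": 0},
    {"dx": 0,"dy": 0,"dz": -0.12,"wx": 0,"wy": 0,"wz": 0,"grip": 0}
  ]
}}

```text
t: 3.95
tcp_pos: [0.4365, 0.0826, 0.1822]
tcp_rot: [[0.97, 0.244, 0.008], [0.244, -0.97, -0.0], [0.007, 0.002, -1.0]]
wrist_force: [-0.4, 0.2, -0.4]
width: 0.0003
gripper_force: 0.0
```

Call:
{"method": "play_rows", "body": {
  "targets": [
    {"dx": 0.026,"dy": -0.015,"dz": 0,"wx": 0,"wy": 0,"wz": 0,"grip": 0},
    {"dx": 0.06,"dy": -0.035,"dz": 0,"wx": 0,"wy": 0,"wz": 0,"grip": 0},
    {"dx": 0.095,"dy": -0.055,"dz": 0,"wx": 0,"wy": 0,"wz": 0,"grip": 0},
    {"dx": 0.13,"dy": -0.075,"dz": 0,"wx": 0,"wy": 0,"wz": 0,"grip": 0},
    {"dx": 0.16,"dy": -0.093,"dz": 0,"wx": 0,"wy": 0,"wz": 0,"grip": 0},
    {"dx": 0.18,"dy": -0.104,"dz": 0,"wx": 0,"wy": 0,"wz": 0,"grip": 0},
    {"dx": 0.183,"dy": -0.106,"dz": 0.02,"wx": 0,"wy": 0,"wz": 0,"grip": 0},
    {"dx": 0.183,"dy": -0.106,"dz": 0.04,"wx": 0,"wy": 0,"wz": 0,"grip": 0},
    {"dx": 0.183,"dy": -0.106,"dz": 0.055,"wx": 0,"wy": 0,"wz": 0,"grip": 0},
    {"dx": 0.183,"dy": -0.106,"dz": 0.06,"wx": 0,"wy": 0,"wz": 0,"grip": 0}
  ]
}}

```text
t: 4.95
tcp_pos: [0.584, 0.2299, 0.1157]
tcp_rot: [[0.97, 0.244, -0.005], [0.244, -0.97, -0.001], [-0.005, -0.0, -1.0]]
wrist_force: [-0.0, -0.2, -0.0]
width: 0.0003
gripper_force: 0.0
```

```bash
python3 - <<'E'
from h import *
o=bot.get_obs(); tip=np.array(o['tcp_pos'])+.019*np.array(o['tcp_rot'])[:,2]
print(o['t'],o['tcp_pos'],tip,o['wrist_force'])
f=grab('side'); cv2.imwrite('pics/s2.png',f['img'][:,:,::-1])
E
```

```text
4.95 [0.58400712 0.22988089 0.11574418] [0.58391683 0.22986703 0.0967444 ] [-0.00807019 -0.20595227 -0.04513021]
```

View pics/s2.png

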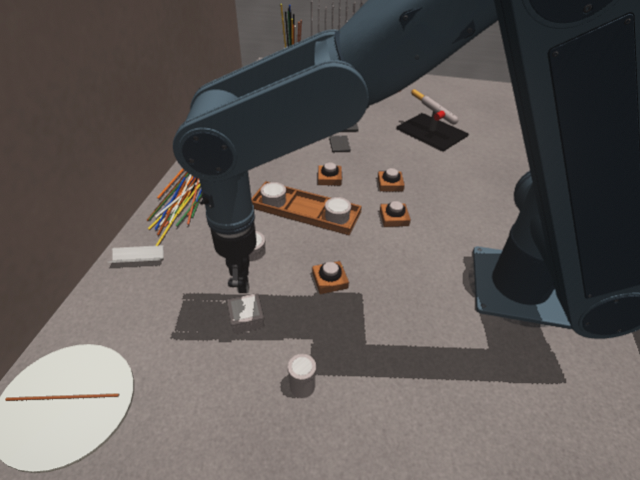

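The picture shows the fingertips at (240,288), above the square tin's lid at (245,308), and every tin undisturbed. Lowering 30 mm and holding.

Call:
{"method": "play_rows", "body": {
  "targets": [
    {"dx": 0.002,"dy": 0,"dz": 0.01,"wx": 0,"wy": 0,"wz": 0,"grip": 0},
    {"dx": 0.002,"dy": 0,"dz": 0.02,"wx": 0,"wy": 0,"wz": 0,"grip": 0},
    {"dx": 0.002,"dy": 0,"dz": 0.027,"wx": 0,"wy": 0,"wz": 0,"grip": 0},
    {"dx": 0.002,"dy": 0,"dz": 0.03,"wx": 0,"wy": 0,"wz": 0,"grip": 0},
    {"dx": 0.002,"dy": 0,"dz": 0.03,"wx": 0,"wy": 0,"wz": 0,"grip": 0},
    {"dx": 0.002,"dy": 0,"dz": 0.03,"wx": 0,"wy": 0,"wz": 0,"grip": 0},
    {"dx": 0.002,"dy": 0,"dz": 0.03,"wx": 0,"wy": 0,"wz": 0,"grip": 0},
    {"dx": 0.002,"dy": 0,"dz": 0.03,"wx": 0,"wy": 0,"wz": 0,"grip": 0},
    {"dx": 0.002,"dy": 0,"dz": 0.03,"wx": 0,"wy": 0,"wz": 0,"grip": 0},
    {"dx": 0.002,"dy": 0,"dz": 0.03,"wx": 0,"wy": 0,"wz": 0,"grip": 0}
  ]
}}

```text
t: 6.0
tcp_pos: [0.5876, 0.2305, 0.0892]
tcp_rot: [[0.97, 0.244, 0.0], [0.244, -0.97, 0.0], [0.0, -0.0, -1.0]]
wrist_force: [0.2, -0.2, -0.5]
width: -0.0003
gripper_force: 0.0
```

Call:
{"method": "play_rows", "body": {
  "targets": [
    {"dx": 0,"dy": 0,"dz": 0,"wx": 0,"wy": 0,"wz": 0,"grip": 0},
    {"dx": 0,"dy": 0,"dz": 0,"wx": 0,"wy": 0,"wz": 0,"grip": 0},
    {"dx": 0,"dy": 0,"dz": 0,"wx": 0,"wy": 0,"wz": 0,"grip": 0},
    {"dx": 0,"dy": 0,"dz": 0,"wx": 0,"wy": 0,"wz": 0,"grip": 0},
    {"dx": 0,"dy": 0,"dz": 0,"wx": 0,"wy": 0,"wz": 0,"grip": 0},
    {"dx": 0,"dy": 0,"dz": 0,"wx": 0,"wy": 0,"wz": 0,"grip": 0},
    {"dx": 0,"dy": 0,"dz": 0,"wx": 0,"wy": 0,"wz": 0,"grip": 0},
    {"dx": 0,"dy": 0,"dz": 0,"wx": 0,"wy": 0,"wz": 0,"grip": 0},
    {"dx": 0,"dy": 0,"dz": 0,"wx": 0,"wy": 0,"wz": 0,"grip": 0},
    {"dx": 0,"dy": 0,"dz": 0,"wx": 0,"wy": 0,"wz": 0,"grip": 0}
  ]
}}

```text
t: 7.0
tcp_pos: [0.5875, 0.2305, 0.089]
tcp_rot: [[0.97, 0.244, -0.0], [0.244, -0.97, -0.0], [-0.0, 0.0, -1.0]]
wrist_force: [0.4, -0.6, 0.6]
width: -0.0002
gripper_force: 0.0
```

Call:
{"method": "play_rows", "body": {
  "targets": [
    {"dx": 0,"dy": 0,"dz": 0,"wx": 0,"wy": 0,"wz": 0,"grip": 0},
    {"dx": 0,"dy": 0,"dz": 0,"wx": 0,"wy": 0,"wz": 0,"grip": 0},
    {"dx": 0,"dy": 0,"dz": 0,"wx": 0,"wy": 0,"wz": 0,"grip": 0},
    {"dx": 0,"dy": 0,"dz": 0,"wx": 0,"wy": 0,"wz": 0,"grip": 0},
    {"dx": 0,"dy": 0,"dz": -0.02,"wx": 0,"wy": 0,"wz": 0,"grip": 0},
    {"dx": 0,"dy": 0,"dz": -0.05,"wx": 0,"wy": 0,"wz": 0,"grip": 0},
    {"dx": 0,"dy": 0,"dz": -0.08,"wx": 0,"wy": 0,"wz": 0,"grip": 0},
    {"dx": 0,"dy": 0,"dz": -0.11,"wx": 0,"wy": 0,"wz": 0,"grip": 0},
    {"dx": 0,"dy": 0,"dz": -0.12,"wx": 0,"wy": 0,"wz": 0,"grip": 0},
    {"dx": 0,"dy": 0,"dz": -0.12,"wx": 0,"wy": 0,"wz": 0,"grip": 0}
  ]
}}

```text
t: 8.0
tcp_pos: [0.5884, 0.2307, 0.2107]
tcp_rot: [[0.97, 0.244, 0.004], [0.244, -0.97, 0.001], [0.004, 0.0, -1.0]]
wrist_force: [0.4, -0.2, -0.0]
width: -0.0002
gripper_force: 0.0
```

Held about 2 s over the lid and lifted clear. Next, the empty place.

Call:
{"method": "play_rows", "body": {
  "targets": [
    {"dx": -0.009,"dy": 0.025,"dz": 0,"wx": 0,"wy": 0,"wz": 0,"grip": 0},
    {"dx": -0.024,"dy": 0.065,"dz": 0,"wx": 0,"wy": 0,"wz": 0,"grip": 0},
    {"dx": -0.038,"dy": 0.105,"dz": 0,"wx": 0,"wy": 0,"wz": 0,"grip": 0},
    {"dx": -0.053,"dy": 0.145,"dz": 0,"wx": 0,"wy": 0,"wz": 0,"grip": 0},
    {"dx": -0.067,"dy": 0.185,"dz": 0,"wx": 0,"wy": 0,"wz": 0,"grip": 0},
    {"dx": -0.082,"dy": 0.225,"dz": 0,"wx": 0,"wy": 0,"wz": 0,"grip": 0},
    {"dx": -0.096,"dy": 0.265,"dz": 0,"wx": 0,"wy": 0,"wz": 0,"grip": 0},
    {"dx": -0.111,"dy": 0.305,"dz": 0,"wx": 0,"wy": 0,"wz": 0,"grip": 0},
    {"dx": -0.124,"dy": 0.342,"dz": 0,"wx": 0,"wy": 0,"wz": 0,"grip": 0},
    {"dx": -0.132,"dy": 0.364,"dz": 0,"wx": 0,"wy": 0,"wz": 0,"grip": 0}
  ]
}}

```text
t: 9.0
tcp_pos: [0.547, -0.1573, 0.2066]
tcp_rot: [[0.97, 0.242, -0.003], [0.242, -0.97, 0.001], [-0.003, -0.002, -1.0]]
wrist_force: [-0.2, 0.7, -0.9]
width: 0.0001
gripper_force: 0.0
```

Call:
{"method": "play_rows", "body": {
  "targets": [
    {"dx": 0,"dy": 0,"dz": 0,"wx": 0,"wy": 0,"wz": 0,"grip": 0},
    {"dx": 0,"dy": 0,"dz": 0.02,"wx": 0,"wy": 0,"wz": 0,"grip": 0},
    {"dx": 0,"dy": 0,"dz": 0.045,"wx": 0,"wy": 0,"wz": 0,"grip": 0},
    {"dx": 0,"dy": 0,"dz": 0.065,"wx": 0,"wy": 0,"wz": 0,"grip": 0},
    {"dx": 0,"dy": 0,"dz": 0.07,"wx": 0,"wy": 0,"wz": 0,"grip": 0},
    {"dx": 0,"dy": 0,"dz": 0.07,"wx": 0,"wy": 0,"wz": 0,"grip": 0}
  ]
}}

```text
t: 9.6
tcp_pos: [0.5475, -0.1535, 0.1373]
tcp_rot: [[0.97, 0.245, -0.003], [0.245, -0.97, 0.002], [-0.003, -0.003, -1.0]]
wrist_force: [0.3, 0.2, 0.7]
width: -0.0001
gripper_force: 0.0
```

```bash
python3 - <<'E'
from h import *
o=bot.get_obs(); print(o['t'],o['tcp_pos'])
f=grab('side'); cv2.imwrite('pics/s3.png',f['img'][:,:,::-1])
E
```

```text
9.6 [ 0.54749646 -0.15346712  0.13733359]
```

View pics/s3.png

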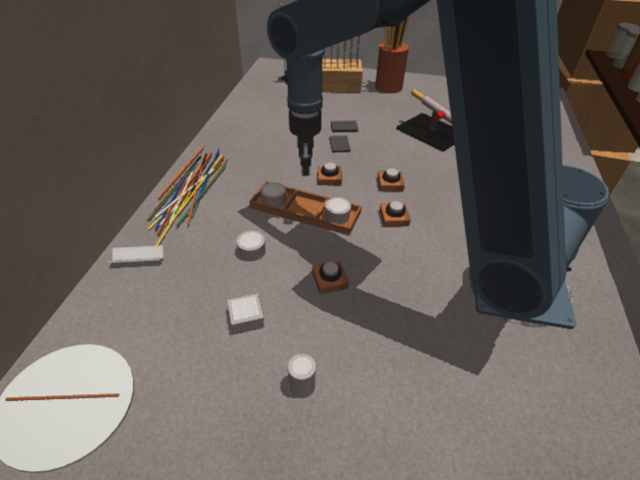

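The fingertips at (305,170) are above the empty middle place at (305,205), between the two tray tins, and the bell is up. I'll lower 65 mm, hold, then rise.

Call:
{"method": "play_rows", "body": {
  "targets": [
    {"dx": 0,"dy": 0,"dz": 0.02,"wx": 0,"wy": 0,"wz": 0,"grip": 0},
    {"dx": 0,"dy": 0,"dz": 0.04,"wx": 0,"wy": 0,"wz": 0,"grip": 0},
    {"dx": 0,"dy": 0,"dz": 0.055,"wx": 0,"wy": 0,"wz": 0,"grip": 0},
    {"dx": 0,"dy": 0,"dz": 0.065,"wx": 0,"wy": 0,"wz": 0,"grip": 0},
    {"dx": 0,"dy": 0,"dz": 0.065,"wx": 0,"wy": 0,"wz": 0,"grip": 0},
    {"dx": 0,"dy": 0,"dz": 0.065,"wx": 0,"wy": 0,"wz": 0,"grip": 0},
    {"dx": 0,"dy": 0,"dz": 0.065,"wx": 0,"wy": 0,"wz": 0,"grip": 0},
    {"dx": 0,"dy": 0,"dz": 0.065,"wx": 0,"wy": 0,"wz": 0,"grip": 0},
    {"dx": 0,"dy": 0,"dz": 0.065,"wx": 0,"wy": 0,"wz": 0,"grip": 0},
    {"dx": 0,"dy": 0,"dz": 0.065,"wx": 0,"wy": 0,"wz": 0,"grip": 0}
  ]
}}

```text
t: 10.65
tcp_pos: [0.5486, -0.1548, 0.0744]
tcp_rot: [[0.97, 0.244, 0.001], [0.244, -0.97, -0.0], [0.0, 0.0, -1.0]]
wrist_force: [-0.5, -0.3, 0.3]
width: -0.0003
gripper_force: 0.0
```

Call:
{"method": "play_rows", "body": {
  "targets": [
    {"dx": 0,"dy": 0,"dz": 0,"wx": 0,"wy": 0,"wz": 0,"grip": 0},
    {"dx": 0,"dy": 0,"dz": 0,"wx": 0,"wy": 0,"wz": 0,"grip": 0},
    {"dx": 0,"dy": 0,"dz": 0,"wx": 0,"wy": 0,"wz": 0,"grip": 0},
    {"dx": 0,"dy": 0,"dz": 0,"wx": 0,"wy": 0,"wz": 0,"grip": 0},
    {"dx": 0,"dy": 0,"dz": 0,"wx": 0,"wy": 0,"wz": 0,"grip": 0},
    {"dx": 0,"dy": 0,"dz": 0,"wx": 0,"wy": 0,"wz": 0,"grip": 0},
    {"dx": 0,"dy": 0,"dz": 0,"wx": 0,"wy": 0,"wz": 0,"grip": 0},
    {"dx": 0,"dy": 0,"dz": 0,"wx": 0,"wy": 0,"wz": 0,"grip": 0},
    {"dx": 0,"dy": 0,"dz": 0,"wx": 0,"wy": 0,"wz": 0,"grip": 0},
    {"dx": 0,"dy": 0,"dz": 0,"wx": 0,"wy": 0,"wz": 0,"grip": 0}
  ]
}}

```text
t: 11.65
tcp_pos: [0.5484, -0.1547, 0.074]
tcp_rot: [[0.97, 0.244, -0.0], [0.244, -0.97, 0.0], [-0.0, -0.0, -1.0]]
wrist_force: [-0.1, -0.2, -0.1]
width: 0.0001
gripper_force: 0.0
```

Call:
{"method": "play_rows", "body": {
  "targets": [
    {"dx": 0,"dy": 0,"dz": 0,"wx": 0,"wy": 0,"wz": 0,"grip": 0},
    {"dx": 0,"dy": 0,"dz": 0,"wx": 0,"wy": 0,"wz": 0,"grip": 0},
    {"dx": 0,"dy": 0,"dz": 0,"wx": 0,"wy": 0,"wz": 0,"grip": 0},
    {"dx": 0,"dy": 0,"dz": 0,"wx": 0,"wy": 0,"wz": 0,"grip": 0},
    {"dx": 0,"dy": 0,"dz": -0.03,"wx": 0,"wy": 0,"wz": 0,"grip": 0},
    {"dx": 0,"dy": 0,"dz": -0.07,"wx": 0,"wy": 0,"wz": 0,"grip": 0},
    {"dx": 0,"dy": 0,"dz": -0.11,"wx": 0,"wy": 0,"wz": 0,"grip": 0},
    {"dx": 0,"dy": 0,"dz": -0.15,"wx": 0,"wy": 0,"wz": 0,"grip": 0},
    {"dx": 0,"dy": 0,"dz": -0.17,"wx": 0,"wy": 0,"wz": 0,"grip": 0},
    {"dx": 0,"dy": 0,"dz": -0.18,"wx": 0,"wy": 0,"wz": 0,"grip": 0}
  ]
}}

```text
t: 12.65
tcp_pos: [0.5493, -0.1551, 0.2568]
tcp_rot: [[0.97, 0.244, 0.004], [0.244, -0.97, -0.002], [0.003, 0.003, -1.0]]
wrist_force: [0.8, -0.3, -0.8]
width: -0.0002
gripper_force: 0.0
```

Call:
{"method": "play_rows", "body": {
  "targets": [
    {"dx": 0,"dy": 0,"dz": 0,"wx": 0,"wy": 0,"wz": 0,"grip": 0},
    {"dx": 0,"dy": 0,"dz": 0,"wx": 0,"wy": 0,"wz": 0,"grip": 0},
    {"dx": 0,"dy": 0,"dz": 0,"wx": 0,"wy": 0,"wz": 0,"grip": 0}
  ]
}}

```text
t: 12.95
tcp_pos: [0.5476, -0.1543, 0.252]
tcp_rot: [[0.97, 0.244, -0.003], [0.244, -0.97, 0.002], [-0.003, -0.002, -1.0]]
wrist_force: [-1.2, -0.3, 0.7]
width: -0.0002
gripper_force: 0.0
```

```bash
python3 -c "
from workcell import bot
print(bot.close_job())"
```

```text
the job is handed in; nothing more can be done
None
```

I pressed the bell fully down and let it spring back, pointed at the square tin's lid and then at the tray's empty place for about 2 s each, and drew the tool back up to 0.25 m. I saw no sign of contact with anything but the bell; the job is handed in, but no verdict came back.

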